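# Clamp the lid of a sample transport case with its draw latch

### The job

Get the transport case ready for the courier: push its half-open lid fully shut, swing the latch's wire bail over so that its crossbar drops behind the hooked keeper on the lid, then press the lever forward and down until it snaps over centre and lies flat, clamping the lid. Leave the vials and the tip box beside the case where they stand.

Things in the scene. Friction and masses are not known exactly. Their poses are not given: they have to be found in the camera images.
- case: Grey fixed case, 200 mm wide (own y, latch at y = 0), 140 mm high shut; origin at bench level. Own +x runs from front (x = -125 mm, robot side) to hinge side (x = +100), z up. 45 degree bevelled front: from x = -125, z = 30 mm past the lid's split line at x = -55, z = 100 to the flat lid top at x = -15, z = 140.
- lid (a joint): Lid hinge (axis along the case's y, at case x = +100, z = 100 mm). 0 = shut, grows as the front edge rises, up to 1.2 rad. Friction (about 0.3 N m) holds it where it is left; starts 0.2 to 0.55.
- lid_press (a point): A point on the lid's bevelled face, 60 mm to the case's +y side of the latch, clear of keeper and latch, half way up the lid's bevel (case x = -27, z = 128 mm when shut). Press here downward to shut the lid.
- keeper (a point): Steel hooked keeper on the lid's bevel, 24 mm wide. Frame: origin on the bevel at the lid's split line, y = 0; x up the slope, z square out of it. Post x = 14 to 19 mm, 13 mm tall; lip on top overhangs up the slope to x = 26 mm (underside z = 10.5 mm). The bar must land on the slope behind it (x > 28 mm), then is drawn under the lip.
- keeper_throat (a point): Where the bail's bar sits when drawn into the keeper's hook: keeper frame x = 21, z = 4 mm (it may sit up to 4 mm higher, under the lip).
- lever_pivot (a point): Axis of the lever (along the case's y), on the body's bevel 38 mm down the slope from the split line and 16 mm out of the slope.
- lever (a joint): Latch lever. 0 = closed, flat along the slope, pointing down it; grows as it swings out and up: pi/2 = square out of the slope, 2.36 = straight up; stop 2.6. Starts 2.1 to 2.4 (open enough to hook). 0.03 N m friction holds it. With the bail hooked a spring resists (2 to 3 N at the tip) until about 0.5, then it snaps to 0 by itself.
- lever_tip (a point): Tip of the lever, a flat steel handle 18 mm wide (26 mm at the end) and 3 mm thick, 62 mm from the pivot.
- bail (a joint): Wire bail about its pin on the lever, relative to the lever, same sense. -3.49 (start): leans 0.35 rad ahead of the handle; about 0.1 when clamped. Swings freely: pushed past upright it falls onto the lid. Pin: 18 mm from the lever's pivot, 0.31 rad from the handle's line towards closing. 73.5 mm from pin to bar centre; side wires 33 mm apart pass either side of the handle.
- bail_bar (a point): Centre of the bail's crossbar, 4.5 mm thick and 33 mm long along the case's y. At the start it is the highest part of the latch, well above the lever tip; push it from the front (robot side) towards the lid.
- bail_spring (a joint): Stretch of the sprung bail along its length (m): 0 when slack, about 0.002 to 0.003 when clamped.
- vial_a: White capped vial, 25 mm diameter, 61 mm tall, standing to the +y side of the case; origin at its underside's centre. Leave it.
- vial_b: Second white capped vial, same size, same side. Leave it.
- tip_box: Pipette tip box, 131 x 99 x 76 mm, standing to the -y side of the case; origin at its underside's centre. Leave it.

How it is judged (in metres and radians):
On the way, in this order (a step that is already met when the one before it is completed fails the run):
1. the lid is shut (value of joint lid below 0.03 rad), for 0.2 s.
2. the bail's bar lies behind the keeper's post, below its lip, with the lever still open (value of joint lid below 0.03 rad and value of joint lever above 1 rad and x of bail_bar in the frame of keeper between 0.0185 and 0.055 m and z of bail_bar in the frame of keeper below 0.0095 m), for 0.2 s.
At the end, for the whole second after the job is handed in: Lid shut (under 0.02 rad), bail bar in the keeper's hook (within 5 mm of its throat) and pulled taut (spring stretched over 1 mm), lever over centre, flat (under 0.1 rad) and at rest (value of joint lid below 0.02 rad and value of joint lever below 0.1 rad and distance between bail_bar and keeper_throat below 0.005 m and value of joint bail_spring above 0.001 m and velocity of joint lever between -0.1 and 0.1 rad/s); the robot touches nothing.
It fails at once if a vial or the tip box was moved over 25 mm or tipped over (distance of any of vial_a, vial_b, tip_box from where it was at the start of the episode above 0.025 m or angle between any of vial_a, vial_b's own z axis and vertical above 0.6 rad).
It also fails if it takes over 48 s, if anything falls off the work surface, if the arm or the gripper's body presses on something with over 40 N, if the wrist force passes 120 N, or if a joint passes its speed limit or range.

### The arm

A 6-joint arm with a two-finger parallel gripper is mounted at the origin on a cart in front of the work surface, level with it; the furniture and walls round the work are solid. World frame = base frame: x ahead of the robot, y to its left, z up, the work surface at z = 0. Lengths are in mm, angles in rad, forces in N, time in s.
With the tool pointing down it reaches from about 200 to 875 mm from the base axis. Payload 3.4 kg.
Tool frame: the origin (TCP) lies between the finger pads; the fingertips stand 25 mm ahead of it and the grasp point (between the pads) lies 6 mm ahead of it; z points along the fingers, y is the direction in which the jaws open and shut (so a half turn about z gives the same grasp; the last joint's range is limited). The gripper opens to 94 mm and grips with 3 to 60 N. Pads are 16 mm wide; open, the fingers measure 119 mm over their backs; the gripper's body (75 mm by 177 mm) begins 78 mm behind the grasp point.
Start: joints at [1.222, 0.276, 1.505, -0, 1.361, -0.121], TCP at [129.87, 560.176, 230.493] pointing down, gripper open.
Joint ranges: [-2.89, 2.89], [-0.75, 2.08], [0.22, 2.7], [-1.18, 4.32], [0.11, 2.71], [-2.7, 2.7]. Speed limits (rad/s): [2.57, 2.57, 3.14, 3.14, 3.14, 3.14].

### API

Orientations are given as a 3x3 rotation matrix whose columns are the frame's x, y, z axes.
In Python, from cell import get_state, vision, close_job gives the robot as it stands.
- The arm moves only by the shell command python3 -m crank 'ROWS' [FORCE]. ROWS is JSON, a list of rows, each a list of 5 numbers: the shift along the world's x, y, z in cm, then the turn about the world's z in degrees, then the closure, from 0 (fully open) to 1 (shut). A call has 1 to 20 rows; each row is the pose to reach, as a shift and turn from the pose commanded when the call began; what a row does not reach only later rows make up. A row lasts 1/8 s, in which the tool goes at most 62.5 mm and 10.7 degrees, less where a joint would pass 70% of its speed; a pose out of reach is approached as far as the arm can. A call with a gripper value outside its range is refused whole. The fingers move at their own pace and stop on an object; FORCE is the grip in N (left out, the last holds). Time passes only in rows, so rows that repeat a pose let the fingers close. It gives the time, the measured TCP pose, the force and the opening at its end, in the units of the state.
- get_state(): the state, without advancing time (a new reading comes with each control period).
- vision.snapshot(name): name is "scene" or "side" or "wrist"; returns (picture, depth): 420x560x3 uint8, red, green, blue; 420x560 float32, mm along the optical axis (not along the pixel's ray), 0 where there is no reading.
- vision.camera_params(name): a dict with "fx", "fy", "cx", "cy" (pixels), "T" (4x4, takes a point from camera to world coordinates); the wrist camera has in their place "T_tool_cam" (4x4, takes a point from camera to tool coordinates, whose origin is the TCP and whose axes are the flange's). Camera axes: x right, y down, z forward; pixel columns grow to the right and rows downward; lengths in mm; the calibration is good to about 2 mm. A picture is of the moment at which its call begins: read the wrist's pose just before it. camera_params takes no time and is no camera call.
- close_job(): hands the job in, once; it reports no verdict.
The state is a dict: "t": time; "qpos": joint angles; "qvel": joint speeds; "joint_torque": joint torques, N m; "eef_pos": TCP position; "ee_rot": TCP orientation; "ft_force": force on the tool from outside, world axes, zero at the start; "ft_torque": the same for the moment, N m; "opening": finger opening in mm.
Only numpy, scipy, OpenCV 4.12 (cv2) and the standard library are available. Lean on these libraries where they do the work, as an engineer would, in place of code of your own. Each camera call takes 0.05 s, during which the arm holds its last target.

## Working session

There is one attempt and no reset: what is moved stays moved. The work goes in short steps, Python scripts to look and compute and a shell command to move; the robot and the scene stay as the last step left them, time stands still between calls to the robot, and variables do not carry over. Pictures are saved under pics/ and viewed, and the job is handed in when it is done.

```bash
ls; mkdir -p pics; python3 - <<'E'
from cell import get_state, vision
import cv2,numpy as np
s=get_state();print(s)
for n in("scene","side","wrist"):
    p,d=vision.snapshot(n);cv2.imwrite(f"pics/{n}0.png",p[:,:,::-1]);np.save(f"pics/{n}0.npy",d)
    print(n,vision.camera_params(n))
E
```

```text
pics
{'t': 0.0, 'qpos': array([ 1.22199430e+00,  2.76540265e-01,  1.50608718e+00, -8.11534541e-06,
        1.36071409e+00, -1.21010911e-01]), 'qvel': array([-6.04758795e-04,  4.49008805e-04,  9.61515792e-04, -5.47637128e-04,
        5.00361669e-05,  2.69874689e-04]), 'joint_torque': array([-6.06426001e-04, -4.04585338e+01, -2.37225151e+01,  7.01829256e-02,
        3.46387667e-02, -1.28312586e-04]), 'eef_pos': array([129.68618922, 559.65330579, 229.65424022]), 'ee_rot': array([[-9.74167918e-01,  2.25824087e-01, -5.90259284e-04],
       [ 2.25824767e-01,  9.74166549e-01, -1.64627907e-03],
       [ 2.03241380e-04, -1.73704742e-03, -9.99998471e-01]]), 'ft_force': array([ 0.13255773,  0.28184892, -0.98995444]), 'ft_torque': array([ 0.0087993 ,  0.06291524, -0.02422945]), 'opening': 93.59142512135146}
scene {'fx': 542.8878549929938, 'fy': 542.8878549929938, 'cx': 287.13949140510334, 'cy': 211.95452487471053, 'T': array([[-7.18396899e-01, -5.25951065e-01,  4.55281641e-01,
         4.75060401e+01],
       [-6.95619878e-01,  5.47239546e-01, -4.65448025e-01,
         7.01369235e+02],
       [-
[... 382 characters left out ...]
01,  7.39189056e-01, -3.57225381e-01,
         4.63126364e+02],
       [-1.24809274e-02, -4.42884824e-01, -8.96491639e-01,
         9.20119829e+02],
       [ 0.00000000e+00,  0.00000000e+00,  0.00000000e+00,
         1.00000000e+00]])}
wrist {'fx': 290.7133401607556, 'fy': 290.7133401607556, 'cx': 277.40940763497804, 'cy': 210.05082697253337, 'T_tool_cam': array([[-1.01075195e-03, -9.65583163e-01, -2.60092547e-01,
         7.47604239e+01],
       [ 9.99999450e-01, -1.04845006e-03,  6.20672755e-06,
         7.64740464e-01],
       [-2.78687158e-04, -2.60092398e-01,  9.65583692e-01,
        -1.54809117e+02],
       [ 0.00000000e+00,  0.00000000e+00,  0.00000000e+00,
         1.00000000e+00]])}
```

View pics/scene0.png

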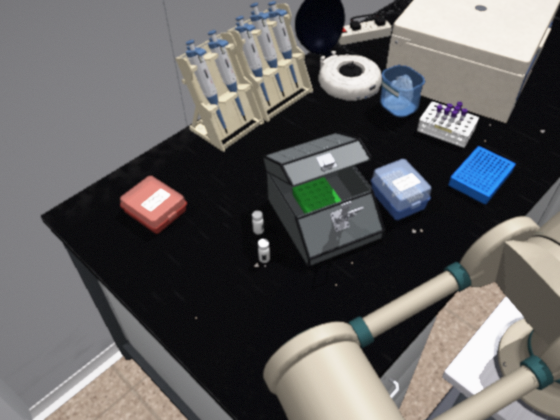

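View pics/side0.png

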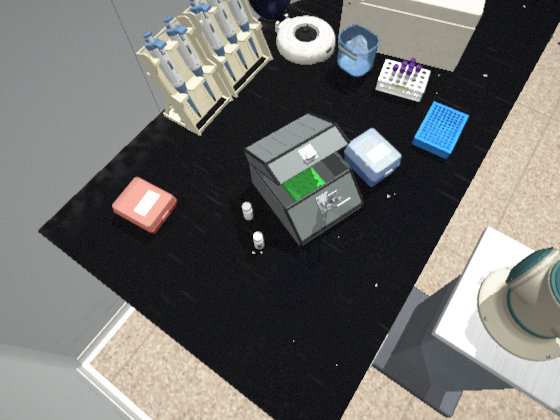

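View pics/wrist0.png

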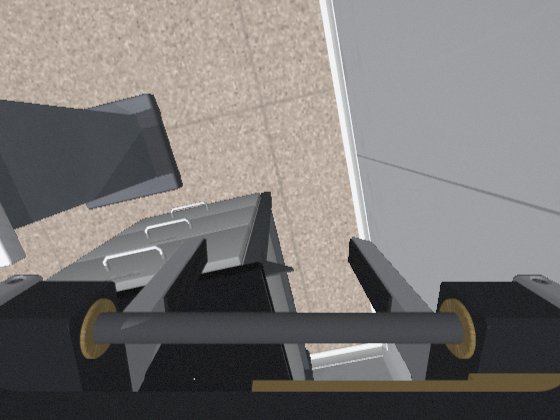

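The scene view shows the case around (325,200), with the lid ajar and the latch at about (345,215). The vials are at (258,222) and (264,250), and the tip box is at (400,188). I'll zoom in and take depth readings.

```bash
cat > h.py <<'E'
from cell import get_state, vision
import cv2,numpy as np
def cam(n):return vision.camera_params(n)
def pt(n,u,v,d):
    c=cam(n);z=d[int(round(v)),int(round(u))]
    return c['T'][:3,:3]@np.array([(u-c['cx'])/c['fx']*z,(v-c['cy'])/c['fy']*z,z])+c['T'][:3,3]
def cloud(n,d):
    c=cam(n);v,u=np.mgrid[:d.shape[0],:d.shape[1]]
    P=np.stack([(u-c['cx'])/c['fx']*d,(v-c['cy'])/c['fy']*d,d],-1)
    return P@c['T'][:3,:3].T+c['T'][:3,3]
def ray(n,u,v):
    c=cam(n);r=c['T'][:3,:3]@np.array([(u-c['cx'])/c['fx'],(v-c['cy'])/c['fy'],1]);return c['T'][:3,3],r/np.linalg.norm(r)
def tri(a,b):
    (n,u,v),(m,s,t)=a,b;o,r=ray(n,u,v);p,q=ray(m,s,t)
    k=np.linalg.lstsq(np.stack([r,-q],1),p-o,rcond=None)[0]
    A=o+k[0]*r;B=p+k[1]*q;return (A+B)/2,np.linalg.norm(A-B)
def onz(n,u,v,z):
    o,r=ray(n,u,v);return o+r*(z-o[2])/r[2]
def crop(n,p,u0,v0,w,h,k,f):
    cv2.imwrite(f,cv2.resize(p[v0:v0+h,u0:u0+w,::-1],None,fx=k,fy=k,interpolation=cv2.INTER_CUBIC))
E
python3 - <<'E'
from h import *
for n,u,v in(("scene",245,130),("side",230,105)):
    p=cv2.imread(f"pics/{n}0.png")[:,:,::-1];crop(n,p,u,v,150,140,4,f"pics/{n}0c.png")
    d=np.load(f"pics/{n}0.npy");P=cloud(n,d)
    c=P[...,:3];m=(c[...,2]>15)&(c[...,2]<260);ys,xs=np.nonzero(m&(np.abs(np.mgrid[:420,:560][1]-u-75)<75)&(np.abs(np.mgrid[:420,:560][0]-v-70)<70))
    q=c[ys,xs];print(n,len(q),q.min(0),q.max(0))
    print(d[v+70,u+75])
E
```

```text
scene 11278 [ 435.78313942 -179.73931166   15.03976488] [739.25303822 226.5020867  202.33406136]
1314.1862
side 10735 [ 437.93983385 -202.20107418   15.04870805] [741.42170908 227.30075846 201.51225833]
1025.2509
```

View pics/scene0c.png

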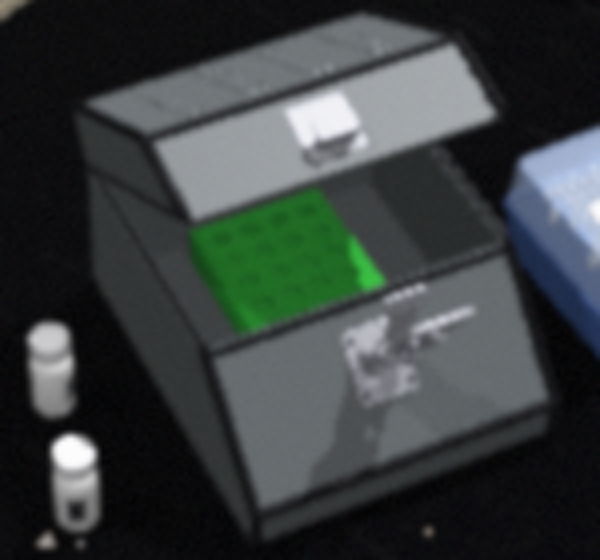

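View pics/side0c.png

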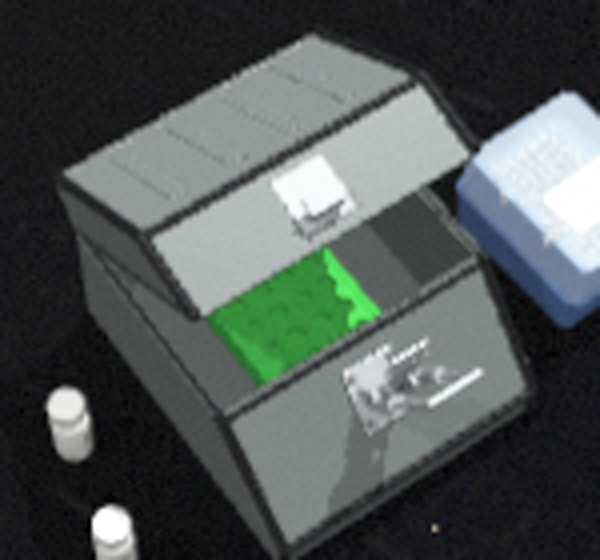

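The crops show the body's bevel corners (scene crop (213,350), (505,245), (255,515), (550,408)). I'll compute the case pose by casting these onto known heights.

```bash
python3 - <<'E'
from h import *
S=lambda u,v:("scene",245+(u+.5)/4-.5,130+(v+.5)/4-.5)
D=lambda u,v:("side",230+(u+.5)/4-.5,105+(v+.5)/4-.5)
for nm,a,b,z in(("splitL",S(213,350),D(227,413),100),("splitR",S(506,246),D(482,258),100),("botL",S(256,515),D(282,550),30),("botR",S(551,405),D(528,398),30)):
    print(nm,onz(*a,z).round(1),onz(*b,z).round(1),tri(a,b))
for nm,a,b in(("bar?",S(405,293),D(410,350)),("tip",S(445,320),D(455,387)),("keeper",S(335,155),D(318,225)),("lidfrontL",S(190,218),D(198,315)),("lidfrontR",S(500,115),D(470,155)),("lidtopfrontL",S(152,137),D(150,232)),
  ("vialAtop",S(50,338),D(68,403)),("vialBtop",S(74,452),D(111,522))):
    print(nm,tri(a,b))
# bevel plane fit from depth
d=np.load("pics/side0.npy");P=cloud("side",d)
poly=np.array([[240,430],[335,375],[300,530]])/4+[230,105]
m=np.zeros(d.shape,np.uint8);cv2.fillPoly(m,[poly.astype(int)],1)
q=P[m>0];c=np.median(q,0);q=q[np.abs(q-c).max(1)<100];c=q.mean(0);n=np.linalg.svd(q-c)[2][2];print("bevel n",n,c)
E
```

```text
splitL [571.3 132.  100. ] [574.  131.2 100. ] (array([575.83153646, 127.78495036,  92.50659843]), np.float64(0.9676717558159048))
splitR [503.4 -42.  100. ] [504.9 -44.6 100. ] (array([506.35494121, -47.84123619,  93.60742309]), np.float64(1.3031817521256248))
botL [511.1 159.7  30. ] [513.3 160.5  30. ] (array([513.48638471, 158.31425234,  26.0114149 ]), np.float64(1.891547453420192))
botR [440.6 -17.3  30. ] [441.4 -14.2  30. ] (array([440.61574352, -14.84296521,  31.31624944]), np.float64(2.850548705095702))
bar? (array([499.47160124,  57.93561724, 143.49920779]), np.float64(0.25380063922512464))
tip (array([463.49645641,  71.93598987, 161.18254872]), np.float64(1.7213040450994237))
keeper (array([576.30333819,  33.72643342, 176.56197563]), np.float64(4.807388939079502))
lidfrontL (array([599.18941738, 122.19557062, 177.94006801]), np.float64(0.894822753727237))
lidfrontR (array([530.90590861, -55.69525153, 175.34936726]), np.float64(2.8231754430014315))
lidtopfrontL (array([647.21723486, 100.70627605, 190.83789441]), np.float64(0.879646018983368))
vialAtop (array([671.41985474, 163.37628021,  55.36860589]), np.float64(0.41723400157816254))
vialBtop (array([602.89569248, 211.3058086 ,  53.34191817]), np.float64(0.382258829058938))
bevel n [-0.66611325  0.25081343  0.70241424] [537.69232727 114.47785055  70.92897861]
```

```bash
python3 -m crank '[[3.9,-6,1,-2,0],[7.8,-12,2,-4,0],[11.7,-18,3,-6,0],[15.6,-24,3,-8,0],[19.5,-30,3,-8,0],[23.4,-36,3,-8,0],[27.3,-42,3,-8,0],[31.2,-47.9,3,-8,0],[31.2,-47.9,3,-8,0],[31.2,-47.9,3,-8,0],[31.2,-47.9,3,-8,0]]'
python3 - <<'E'
from h import *
s=get_state();print(s['t'],s['eef_pos'],s['ee_rot'].round(4).tolist(),s['qvel'].round(3))
n="wrist";p,d=vision.snapshot(n);cv2.imwrite(f"pics/{n}1.png",p[:,:,::-1]);np.save(f"pics/{n}1.npy",d);np.savez("pics/w1.npz",p=s['eef_pos'],R=s['ee_rot'])
E
```

```text
t: 1.52
eef_pos: [441.6, 81.0, 260.1]
ee_rot: [[-0.933, 0.361, -0.001], [0.361, 0.933, 0.001], [0.002, 0.0, -1.0]]
ft_force: [-0.5, 0.2, -0.2]
opening: 94.3
1.525 [441.62626247  81.04519866 260.11559555] [[-0.9326, 0.3609, -0.0014], [0.3609, 0.9326, 0.0008], [0.0015, 0.0002, -1.0]] [ 0.041 -0.016  0.013  0.009  0.008  0.006]
```

View pics/wrist1.png

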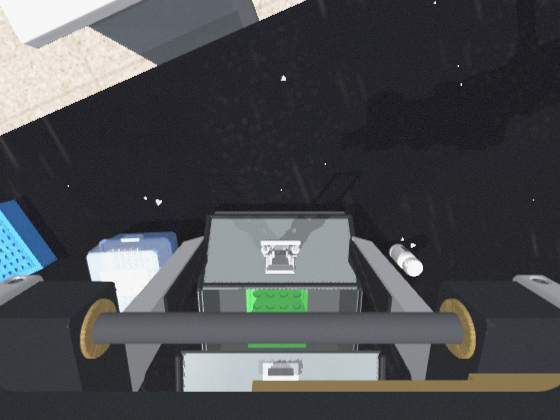

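The wrist view shows the case square to the image: the body's bevel spans columns 205–357 and the latch is at (281,255). I'll zoom in and measure.

```bash
cat >> h.py <<'E'
def wcloud(d,p,R):
    c=cam("wrist");v,u=np.mgrid[:d.shape[0],:d.shape[1]]
    P=np.stack([(u-c['cx'])/c['fx']*d,(v-c['cy'])/c['fy']*d,d],-1)
    T=c['T_tool_cam'];P=P@T[:3,:3].T+T[:3,3];return P@R.T+p
E
python3 - <<'E'
from h import *
p=cv2.imread("pics/wrist1.png")[:,:,::-1];crop("w",p,190,200,180,130,4,"pics/w1c.png")
z=np.load("pics/w1.npz");P=wcloud(np.load("pics/wrist1.npy"),z['p'],z['R'])
O=np.array([591.4,24.3,0]);a=np.radians(-21.);X=np.array([np.cos(a),np.sin(a),0]);Y=np.array([-X[1],X[0],0])
m=np.zeros(P.shape[:2],np.uint8);m[225:280,212:250]=1;m[225:280,305:350]=1
q=P[m>0];c=q.mean(0);n=np.linalg.svd(q-c)[2][2];print(n,np.degrees(np.arctan2(n[1],n[0])),c)
C=np.stack([(P-O)@X,(P-O)@Y,P[...,2]],-1)
print("bevel x-z+155:",np.median((C[...,0]-C[...,2]+155)[m>0]))
for v in(216,225,240,260,280,284,288):
    print(v,C[v,225].round(1),C[v,330].round(1))
for v in(240,242,244,247,250,255,260,265,268,272):
    print(v,[C[v,u].round(0).tolist() for u in(263,268,281,295,299)])
r=C[255];print([ (u,r[u].round(0).tolist()) for u in(203,205,207,209,350,352,354,356,358)])
E
```

```text
[-0.93395843  0.35726036 -0.00931046] 159.0670098176387 [512.30240405  61.70724835  69.29361056]
bevel x-z+155: 1.5327418897346377
216 [-124.5  -71.5   33.2] [-124.    71.9   33.7]
225 [-113.6  -71.    39.5] [-112.7   71.6   38.5]
240 [-97.9 -69.   55.3] [-97.2  69.4  54.7]
260 [-78.2 -66.7  74.5] [-77.7  66.8  74.6]
280 [-60.2 -64.4  93.1] [-59.2  64.5  92.3]
284 [-58.1 -63.4  99.1] [-56.8  63.6  97.7]
288 [-52.7 -63.7  99.2] [-52.3  63.5  99.3]
240 [[-98.0, -19.0, 56.0], [-98.0, -12.0, 56.0], [-98.0, 5.0, 55.0], [-98.0, 23.0, 56.0], [-98.0, 28.0, 56.0]]
242 [[-138.0, -13.0, 166.0], [-138.0, -9.0, 166.0], [-138.0, 3.0, 167.0], [-138.0, 16.0, 166.0], [-138.0, 20.0, 167.0]]
244 [[-136.0, -13.0, 167.0], [-136.0, -8.0, 167.0], [-136.0, 3.0, 167.0], [-136.0, 16.0, 167.0], [-136.0, 20.0, 166.0]]
247 [[-129.0, -14.0, 155.0], [-92.0, -12.0, 65.0], [-92.0, 5.0, 65.0], [-126.0, 17.0, 148.0], [-90.0, 28.0, 61.0]]
250 [[-116.0, -15.0, 131.0], [-112.0, -10.0, 123.0], [-96.0, 4.0, 85.0], [-117.0, 18.0, 135.0], [-112.0, 23.0, 122.0]]
255 [[-83.0, -18.0, 71.0], [-84.0, -12.0, 72.0], [-95.0, 4.0, 97.0], [-102.0, 20.0, 113.0], [-83.0, 28.0, 70.0]]
260 [[-79.0, -18.0, 76.0], [-79.0, -12.0, 77.0], [-99.0, 4.0, 120.0], [-78.0, 22.0, 75.0], [-78.0, 27.0, 75.0]]
265 [[-74.0, -18.0, 80.0], [-102.0, -10.0, 140.0], [-102.0, 4.0, 139.0], [-74.0, 22.0, 80.0], [-74.0, 27.0, 80.0]]
268 [[-71.0, -18.0, 82.0], [-101.0, -10.0, 144.0], [-101.0, 4.0, 145.0], [-71.0, 22.0, 83.0], [-70.0, 27.0, 82.0]]
272 [[-68.0, -18.0, 87.0], [-99.0, -10.0, 148.0], [-99.0, 4.0, 149.0], [-67.0, 22.0, 86.0], [-67.0, 27.0, 86.0]]
[(203, [-160.0, -47.0, 245.0]), (205, [-158.0, -47.0, 241.0]), (207, [-84.0, -90.0, 71.0]), (209, [-84.0, -87.0, 72.0]), (350, [-157.0, 47.0, 240.0]), (352, [-160.0, 47.0, 245.0]), (354, [-162.0, 47.0, 250.0]), (356, [-164.0, 47.0, 254.0]), (358, [-165.0, 47.0, 258.0])]
```

View pics/w1c.png

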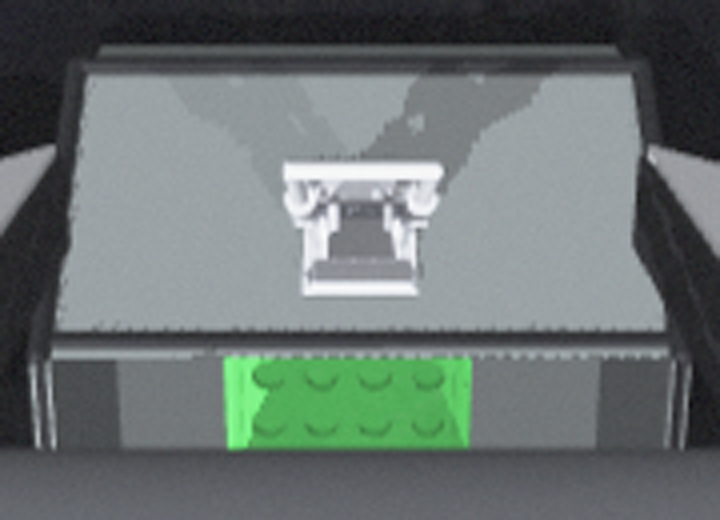

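```bash
python3 -m crank '[[5,0.3,0,0,1],[10,0.7,0,0,1],[15,1,0,0,1],[15,1,-2,0,1],[15,1,-4,0,1],[15,1,-5,0,1],[15,1,-6,0,1],[15,1,-7,0,1],[15,1,-8,0,1],[15,1,-8.8,0,1],[15,1,-9.3,0,1],[15,1,-9.6,0,1],[15,1,-9.6,0,1]]'
python3 - <<'E'
from h import *
for n in("side",):
    p,d=vision.snapshot(n);crop(n,p,230,90,150,140,4,"pics/side2c.png")
print(get_state()['eef_pos'],get_state()['ft_force'])
E
```

```text
t: 3.2
eef_pos: [583.5, 94.8, 163.5]
ee_rot: [[-0.933, 0.359, -0.017], [0.359, 0.933, 0.005], [0.017, -0.001, -1.0]]
ft_force: [-12.8, 6.1, 4.0]
opening: 0.4
[583.56534522  94.78574896 163.50691959] [-12.80288998   4.92234507   3.86873914]
```

View pics/side2c.png

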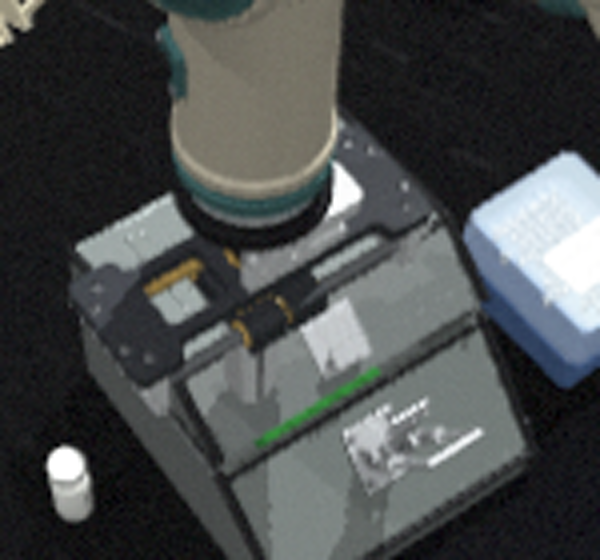

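The lid isn't shut yet: a green gap remains. The finger is sliding off the bevel with mostly sideways force, so I'll lift and press on the flat top just behind the front corner.

```bash
python3 -m crank '[[0,0,3,0,1],[0,0,5,0,1],[2.8,-1.1,5,0,1],[2.8,-1.1,3,0,1],[2.8,-1.1,2,0,1],[2.8,-1.1,1.3,0,1],[2.8,-1.1,0.7,0,1],[2.8,-1.1,0.2,0,1],[2.8,-1.1,-0.2,0,1],[2.8,-1.1,-0.6,0,1],[2.8,-1.1,-0.6,0,1]]'
python3 - <<'E'
from h import *
for n in("side",):
    p,d=vision.snapshot(n);crop(n,p,230,90,150,140,4,"pics/side3c.png")
print(get_state()['eef_pos'],get_state()['ft_force'])
E
```

```text
t: 4.62
eef_pos: [619.7, 80.5, 164.8]
ee_rot: [[-0.933, 0.359, 0.004], [0.359, 0.933, 0.001], [-0.003, 0.002, -1.0]]
ft_force: [-8.7, 0.4, 27.9]
opening: 0.3
[619.66243941  80.50318155 164.77754973] [-9.26572436  1.04631636 28.53110367]
```

View pics/side3c.png

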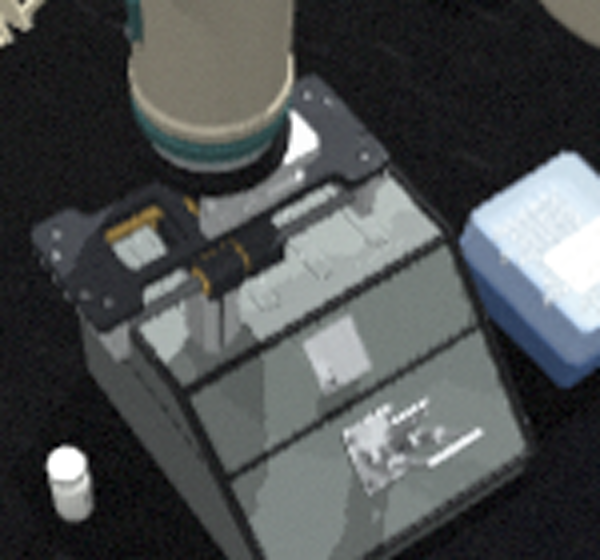

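The lid is now shut: the seam is closed and the tip stands at z≈140. Next I'll go round in front of the bail.

```bash
python3 -m crank '[[0,0,4,0,1],[0,0,7,0,1],[-6,0.2,7,0,1],[-12,0.4,7,0,1],[-18.1,0.5,7,0,1],[-18.1,0.5,4.5,0,1],[-18.1,0.5,2.4,0,1],[-18.1,0.5,2.4,0,1]]'
python3 - <<'E'
from h import *
p,d=vision.snapshot("side");crop("side",p,230,90,150,140,4,"pics/side4c.png")
s=get_state();p,d=vision.snapshot("wrist");crop("w",p,180,160,200,150,4,"pics/w4c.png")
P=wcloud(d,s['eef_pos'],s['ee_rot'])
print(s['eef_pos'],s['ft_force'])
E
```

```text
t: 5.68
eef_pos: [437.9, 85.0, 181.5]
ee_rot: [[-0.933, 0.359, -0.002], [0.359, 0.933, -0.0], [0.002, -0.001, -1.0]]
ft_force: [-0.3, 0.3, 0.1]
opening: 0.7
[438.91363507  85.06404217 182.424347  ] [-0.26482673 -0.04548503 -0.68406816]
```

View pics/side4c.png

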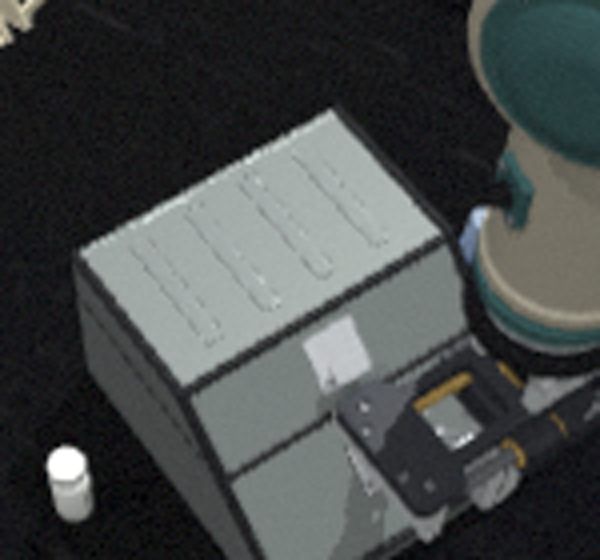

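View pics/w4c.png

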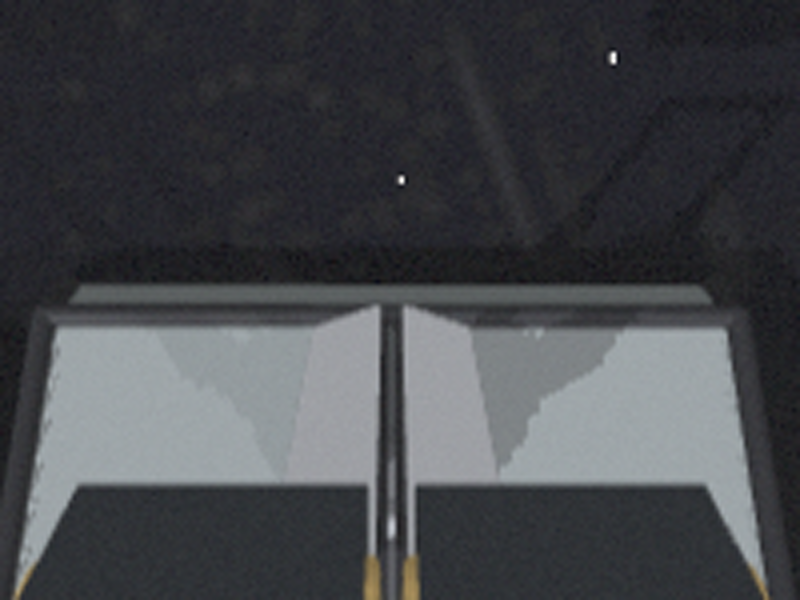

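The fingers are centred on the case (crop column 392 against edges at 40 and 742). Pushing the bail over now.

```bash
python3 -m crank '[[1.5,-0.57,0,0,1],[3,-1.15,0,0,1],[4.2,-1.6,0,0,1],[5.4,-2.07,0,0,1],[6.4,-2.45,0,0,1],[7.3,-2.8,0,0,1],[8.2,-3.15,0,0,1],[9,-3.45,0,0,1],[9,-3.45,1,0,1],[9,-3.45,4,0,1],[3,-1.15,8,0,1],[-4,1.5,9,0,1],[-4,1.5,9,0,0]]'
python3 - <<'E'
from h import *
p,d=vision.snapshot("side");crop("side",p,230,90,150,140,4,"pics/side5c.png")
s=get_state();p,d=vision.snapshot("wrist");crop("w",p,180,180,200,150,4,"pics/w5c.png")
np.savez("pics/w5.npz",p=s['eef_pos'],R=s['ee_rot'],d=d)
print(s['t'],s['eef_pos'],s['ft_force'])
E
```

```text
t: 7.4
eef_pos: [396.2, 101.0, 274.1]
ee_rot: [[-0.934, 0.358, 0.002], [0.358, 0.934, 0.001], [-0.001, 0.001, -1.0]]
ft_force: [-0.2, 0.2, -0.2]
opening: 7.3
7.45 [394.42741324 101.61001526 274.3335342 ] [-2.72785568  0.92695084  0.81162356]
```

View pics/side5c.png

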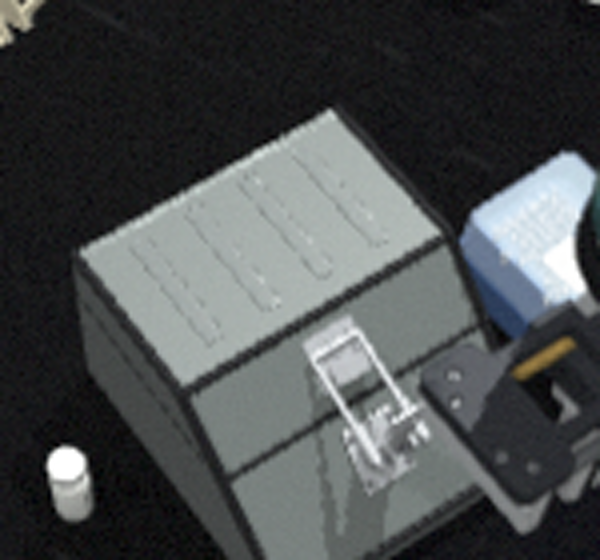

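View pics/w5c.png

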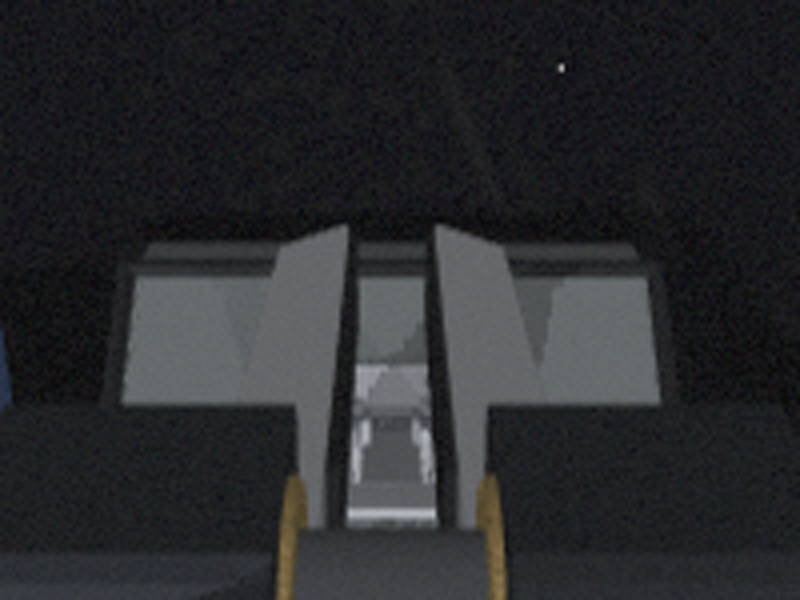

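The bail now lies over the keeper (bar at side crop ~(335,340)). I'll check its position and the lever's.

```bash
python3 - <<'E'
from h import *
p,d=vision.snapshot("side");crop("side",p,290,160,60,60,10,"pics/side6c.png");np.save("pics/side6.npy",d)
p,d=vision.snapshot("scene");crop("scene",p,310,150,60,80,8,"pics/scene6c.png");np.save("pics/scene6.npy",d)
E
```

```text
(no output)
```

View pics/side6c.png

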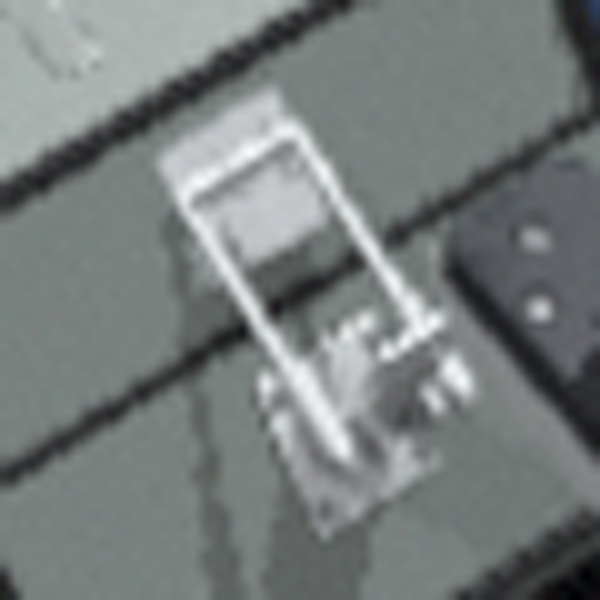

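View pics/scene6c.png

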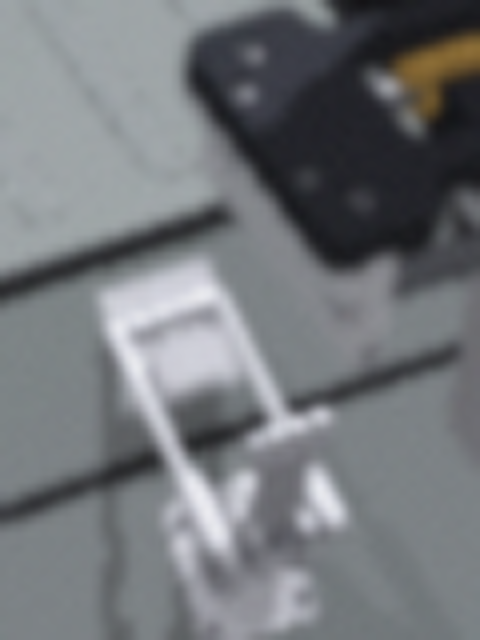

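```bash
python3 - <<'E'
from h import *
S=lambda u,v:("scene",310+(u+.5)/8-.5,150+(v+.5)/8-.5)
D=lambda u,v:("side",290+(u+.5)/10-.5,160+(v+.5)/10-.5)
O=np.array([593.2,26.3,0]);a=np.radians(-21.);X=np.array([np.cos(a),np.sin(a),0]);Y=np.array([-X[1],X[0],0])
for nm,A,B in(("bar",S(168,310),D(242,163)),("tip",S(288,428),D(412,337))):
    P,e=tri(A,B);print(nm,((P-O)@X).round(1),((P-O)@Y).round(1),P[2].round(1),e.round(1))
d=np.load("pics/side6.npy");C=cloud("side",d)-O
for u,v in((313.5,175.8),(331,193.5),(330,194)):
    q=C[int(round(v)),int(round(u))];print((q@X).round(1),(q@Y).round(1),q[2].round(1))
E
```

```text
bar -34.1 -1.9 127.6 0.1
tip -100.0 -0.9 144.8 2.9
-34.6 -2.2 127.5
-103.1 2.9 148.6
-101.2 4.0 146.9
```

The bar is behind the keeper (about 34 mm up the slope), and the lever is still open at about 2.2. I'll bring the fingers down behind the handle and start it over.

```bash
python3 -m crank '[[4,-1.5,0,0,1],[8,-3.05,0,0,1],[11.6,-4.4,0,0,1],[11.6,-4.4,-4,0,1],[11.6,-4.4,-8,0,1],[11.6,-4.4,-11.2,0,1],[11.6,-4.4,-11.2,0,1],[11.1,-4.2,-11.2,0,1],[10.6,-4.05,-11.2,0,1],[10.1,-3.85,-11.3,0,1],[9.6,-3.65,-11.5,0,1],[9,-3.45,-11.8,0,1],[8.5,-3.25,-12.2,0,1],[8.5,-3.25,-12.2,0,1]]'
python3 - <<'E'
from h import *
p,d=vision.snapshot("side");crop("side",p,230,90,150,140,4,"pics/side7c.png")
p,d=vision.snapshot("scene");crop("side",p,270,110,150,140,4,"pics/scene7c.png")
print(get_state()['eef_pos'],get_state()['ft_force'])
E
```

```text
t: 9.35
eef_pos: [482.9, 67.9, 150.0]
ee_rot: [[-0.933, 0.359, -0.001], [0.359, 0.933, 0.0], [0.001, -0.0, -1.0]]
ft_force: [-0.3, 0.8, 0.3]
opening: 0.7
[483.6876046   67.66286058 150.33858568] [-0.12623202  0.8395174   0.48893607]
```

View pics/side7c.png

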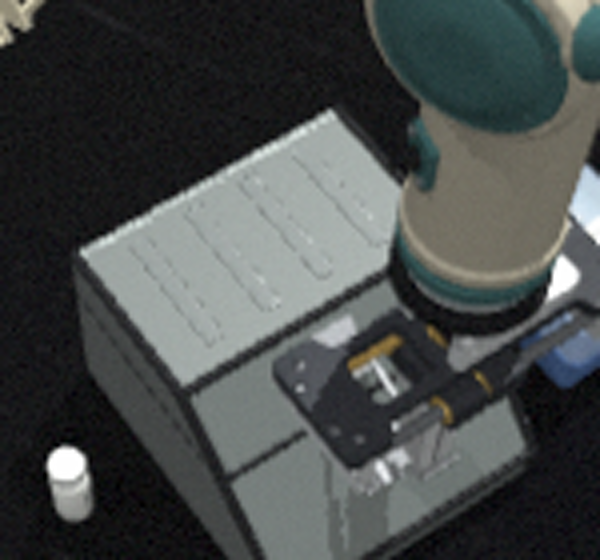

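View pics/scene7c.png

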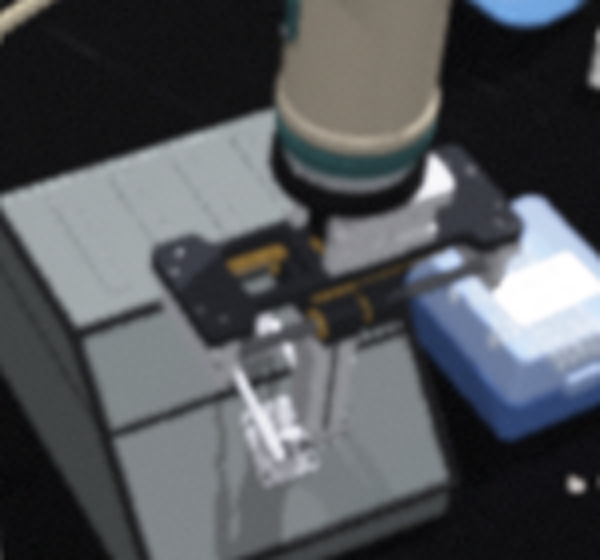

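The lever tip has come forward ahead of the fingers (side crop ~(445,462)). I'll continue along the arc.

```bash
python3 -m crank '[[-0.45,0.17,-0.45,0,1],[-0.9,0.35,-0.95,0,1],[-1.25,0.48,-1.55,0,1],[-1.55,0.6,-2.15,0,1],[-1.8,0.7,-2.8,0,1],[-2.05,0.8,-3.45,0,1],[-2.25,0.87,-4,0,1],[-2.35,0.9,-4.5,0,1],[-2.35,0.9,-5,0,1],[-2.35,0.9,-5.5,0,1],[-2.35,0.9,-6,0,1],[-2.35,0.9,-6.4,0,1],[-2.35,0.9,-6.4,0,1]]'
python3 - <<'E'
from h import *
p,d=vision.snapshot("side");crop("side",p,230,90,150,140,4,"pics/side8c.png")
p,d=vision.snapshot("scene");crop("side",p,270,110,150,140,4,"pics/scene8c.png")
print(get_state()['eef_pos'],get_state()['ft_force'])
E
```

```text
t: 11.08
eef_pos: [460.0, 76.7, 86.1]
ee_rot: [[-0.933, 0.359, -0.001], [0.359, 0.933, 0.0], [0.001, -0.0, -1.0]]
ft_force: [-0.0, 1.0, 0.4]
opening: 0.5
[460.41043607  76.65955807  86.51171013] [-0.0515852   0.41854355 -0.16372749]
```

View pics/side8c.png

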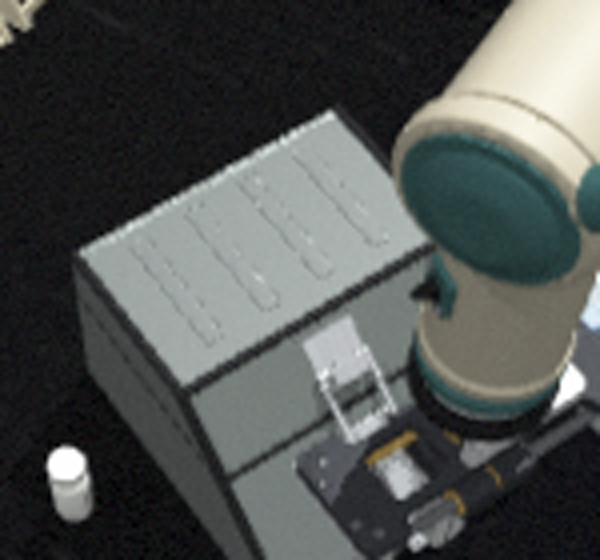

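View pics/scene8c.png

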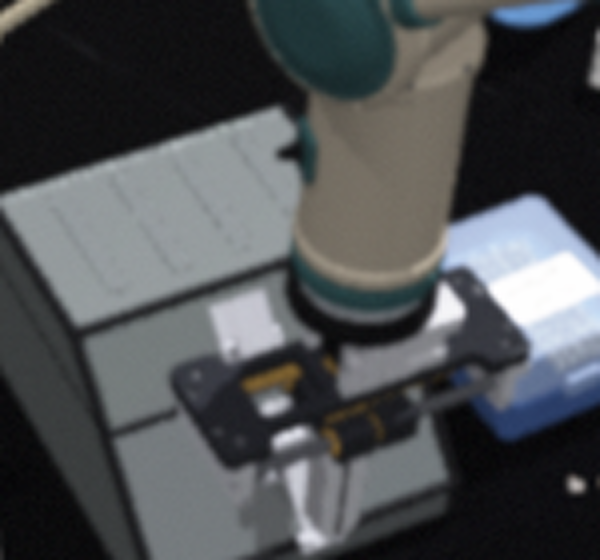

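The force is near zero, so the lever has probably snapped already. I'll lift off and look.

```bash
python3 -m crank '[[0,0,3,0,1],[0,0,6,0,1],[-3,1.1,12,0,1],[-8,3,15,0,1],[-12,10,18,0,0],[-12,16,20,0,0],[-12,20,20,0,0],[-12,20,20,0,0]]'
python3 - <<'E'
from h import *
p,d=vision.snapshot("side");crop("side",p,280,155,80,70,9,"pics/side9c.png");cv2.imwrite("pics/side9.png",p[:,:,::-1]);np.save("pics/side9.npy",d)
p,d=vision.snapshot("scene");crop("side",p,305,150,80,70,9,"pics/scene9c.png");np.save("pics/scene9.npy",d)
print(get_state()['eef_pos'],get_state()['ft_force'])
E
```

```text
t: 12.18
eef_pos: [339.8, 280.5, 287.4]
ee_rot: [[-0.936, 0.353, 0.002], [0.353, 0.936, 0.003], [-0.001, 0.003, -1.0]]
ft_force: [-0.7, -0.6, -0.4]
opening: 37.1
[339.92120814 276.8058106  286.34112625] [ 0.45345228 -0.00313351 -0.58365011]
```

View pics/side9c.png

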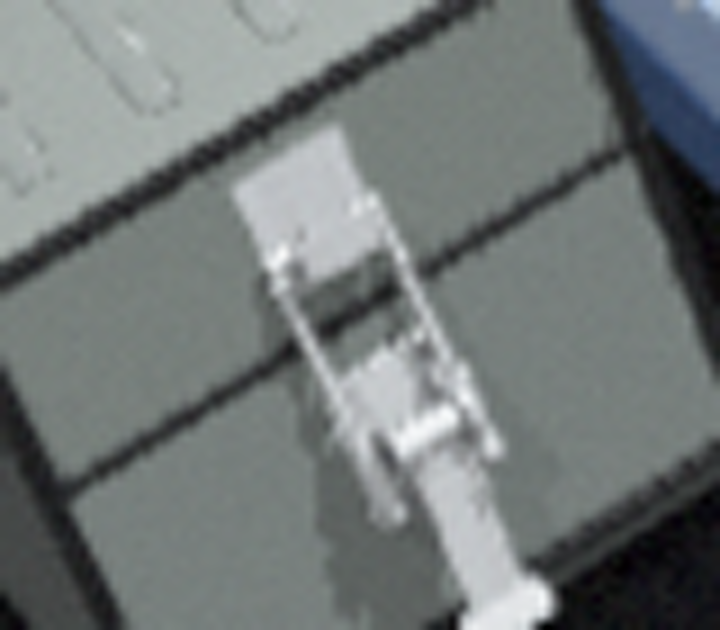

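View pics/scene9c.png

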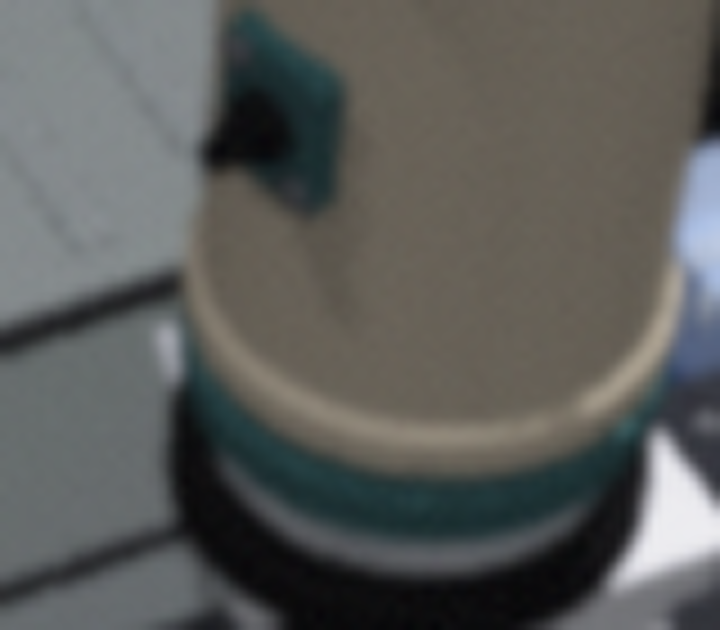

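View pics/side9.png

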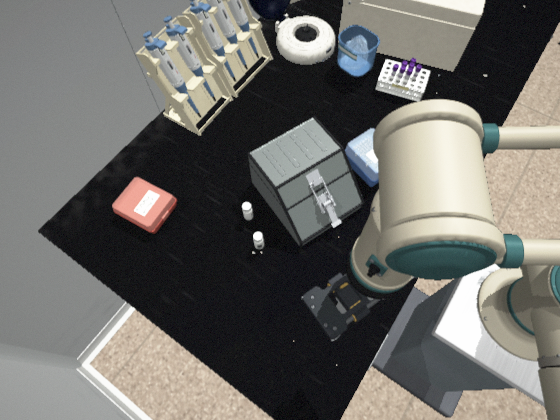

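The bar sits under the keeper's lip at crop (280,265)–(370,205), and the handle points down the slope. I'll check the handle angle from depth.

```bash
python3 - <<'E'
from h import *
O=np.array([593.2,26.3,0]);a=np.radians(-21.);X=np.array([np.cos(a),np.sin(a),0]);Y=np.array([-X[1],X[0],0])
d=np.load("pics/side9.npy");C=cloud("side",d)-O
r=.7071
def sl(u,v):
    q=C[int(round(v)),int(round(u))];x=q@X+55;z=q[2]-100
    return np.array([(x+z)*r,q@Y,(z-x)*r]).round(1)
for t in np.linspace(0,1,8):
    u,v=445+65*t,460+145*t;print("handle",sl(280+u/9,155+v/9))
for u,v in((280,265),(367,207),(340,350),(310,200),(560,300),(150,350),(600,400),(250,600)):print((u,v),sl(280+u/9,155+v/9))
E
```

```text
handle [-48.2  -2.6  15.9]
handle [-54.2  -2.9  15.9]
handle [-63.3  -4.1  17.2]
handle [-68.7  -4.   18.3]
handle [-76.5  -5.6  15.2]
handle [-84.5  -4.6  16. ]
handle [-90.   -4.5  17.1]
handle [-94.1  -3.3  20.7]
(280, 265) [20.4 12.7  4.8]
(367, 207) [ 20.6 -16.    6.1]
(340, 350) [-13.6   4.4  -0.9]
(310, 200) [30.  -2.8  0.8]
(560, 300) [-33.3 -59.    0.8]
(150, 350) [14.5 52.3 -2.2]
(600, 400) [-67.5 -61.5  -1.7]
(250, 600) [-62.1  57.3  -0.2]
```

The handle lies flat (16–17 mm off the slope along its length) and the bar is at slope x≈20.5, z≈5, which is the throat. The lid face is flush and the arm is clear.

```bash
python3 -m crank '[[0,0,0,0,0],[0,0,0,0,0],[0,0,0,0,0]]'; python3 -c "
from cell import close_job;print(close_job())"
```

```text
t: 12.65
eef_pos: [340.7, 275.7, 286.5]
ee_rot: [[-0.933, 0.361, -0.0], [0.361, 0.933, -0.0], [-0.0, -0.0, -1.0]]
ft_force: [-0.5, -0.6, -0.4]
opening: 75.5
the job is handed in; nothing more can be done
None
```

I shut the lid, swung the bail over so its bar dropped behind the keeper, and closed the lever until it lay flat. I handed the job in at about 12.7 s; no verdict was reported.

The first press, on the bevel, slid off and left a gap. I lifted and pressed on the flat lid top just behind the front corner instead, and that shut it.

Last checks, from the side camera's image and depth:
- **Lid:** the lid's bevel face is flush with the body, to within about 2 mm.
- **Bail bar:** it sits at about x = 20.5, z = 5 mm in the keeper frame, under the lip and within about 1–2 mm of the throat.
- **Lever:** the handle is flat, 15–18 mm off the slope along most of its length against 16 mm nominal. One reading at the very tip was 20.7 mm, probably the image edge.
- **Robot:** the gripper is well clear of the case and no force shows at the wrist.
- **Vials and tip box:** the vials are still upright in the side view. The tip box is partly hidden by the arm there, but it looked unmoved in earlier pictures.

I could not measure the spring stretch directly. I infer that the latch is taut from the lever lying flat with the bar in the hook.

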